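# Set the twin screw press: clamp the glued jar, free the mended tumbler

### The job

Two mended things stand in the small twin screw press, one under each screw: a spice jar whose cap has just been glued on, and a glass tumbler whose glue has set. Find out which is where, then screw the foot over the jar down onto its cap until that foot's spring is half pressed in (no more, or the cap cracks), and run the screw over the tumbler all the way up to its stop so that the glass can be taken out later. Leave the jar and the tumbler standing where they are, and the onion, lemon and pepper mill alone.

Things in the scene. Friction and masses are not known exactly. Their poses are not given: they have to be found in the camera images.
- press: twin screw press, fixed: beech base 130 x 310 x 18 mm, two end posts, beam 44 x 306 mm (z 174 to 198 mm; steel bushes under the wheels up to 206) with two upright screws. Origin at the centre of the base's underside, z up, y along the beam: screw 1 at y = +75 mm (robot's left), screw 2 at y = -75 mm. Both start 6 to 10 mm below the upper stop, feet clear of the things below
- hub_1 (a point): centre of grey metal handwheel 1 (60 mm diameter, 14 mm thick, axis upright) at the left (+y) end of the beam. Its press-frame z is 253 mm at the upper stop (firm). Clockwise seen from above screws down; wheel, screw and foot move together, 24 mm a turn; lower stop 5.9 rad from the upper. Self-locking: turning takes 0.25 N m; screwing down, each newton on its foot adds 0.004 N m
- hub_2 (a point): centre of grey metal handwheel 2 (60 mm diameter, 14 mm thick, axis upright) at the right (-y) end of the beam. Its press-frame z is 253 mm at the upper stop (firm). Clockwise seen from above screws down; wheel, screw and foot move together, 24 mm a turn; lower stop 5.9 rad from the upper. Self-locking: turning takes 0.25 N m; screwing down, each newton on its foot adds 0.004 N m
- foot_1: round rubber foot 1 (40 x 10 mm) under screw 1; origin at the centre of its underside. It hangs on a spring: unpressed its underside is 115 mm below the centre of wheel 1; it yields upward by 8 mm in all, 8 N per mm, so half pressed in is 4 mm, about 32 N. Pushing the wheel down while turning it down helps: 1 N saves 0.004 N m. At rest, friction can hold 0.25 N m either way
- foot_2: round rubber foot 2 (40 x 10 mm) under screw 2; origin at the centre of its underside. It hangs on a spring: unpressed its underside is 115 mm below the centre of wheel 2; it yields upward by 8 mm in all, 8 N per mm, so half pressed in is 4 mm, about 32 N. Pushing the wheel down while turning it down helps: 1 N saves 0.004 N m. At rest, friction can hold 0.25 N m either way
- glued_jar: slim clear spice jar with a red cap, 45 mm diameter, 106 mm tall, 0.11 kg, standing upright on the press base (base top 18 mm) under one of the two screws; origin at the centre of its underside. Its cap is the place to press: it is first touched when the screw is about 14 mm below its upper stop
- mended_tumbler: plain glass tumbler, 81 mm diameter, 93 mm tall, 0.22 kg, standing on the press base under the other screw; origin at the centre of its underside
- onion: onion, about 75 mm, loose on the worktop to the right of the press; bystander, origin at its underside
- lemon: lemon, 83 x 58 x 58 mm, loose on the worktop to the left of the press; bystander, origin at its underside
- pepper_mill: upright wooden pepper mill, 58 mm diameter, 170 mm tall, loose on the worktop to the left of the press; bystander, origin at the centre of its underside
There are look-alikes about, which are no part of the job. What is shaped like the glued_jar but blue is not meant.

How it is judged (in metres and radians):
At the end, for the whole second after the job is handed in: the foot over the jar presses on its cap with 23 to 41 N (spring about half pressed in, 3 to 5 mm), the screw over the tumbler is within 1.5 mm of its upper stop, and jar and tumbler stand upright and still within 15 mm of where they stood (((horizontal distance between foot_1 and glued_jar below 0.02 m and contact force between foot_1 and glued_jar between 23 and 41 N and horizontal distance between foot_2 and mended_tumbler below 0.03 m and z of hub_2 in the frame of press above 0.2515 m) or (horizontal distance between foot_2 and glued_jar below 0.02 m and contact force between foot_2 and glued_jar between 23 and 41 N and horizontal distance between foot_1 and mended_tumbler below 0.03 m and z of hub_1 in the frame of press above 0.2515 m)) and angle between glued_jar's own z axis and vertical below 0.06 rad and linear speed of each of glued_jar, mended_tumbler below 0.01 m/s and distance of each of glued_jar, mended_tumbler from where it was at the start of the episode below 0.015 m); the robot touches nothing.
It fails at once if the jar's cap is overtightened (more than 55 N) (contact force between any of foot_1, foot_2 and glued_jar above 55 N).
It fails at once if the jar or the tumbler is tipped or pushed away (distance of any of glued_jar, mended_tumbler from where it was at the start of the episode above 0.03 m or angle between any of glued_jar, mended_tumbler's own z axis and vertical above 0.3 rad).
It fails at once if the onion, lemon or pepper mill is disturbed (distance of any of onion, lemon, pepper_mill from where it was at the start of the episode above 0.03 m).
It also fails if it takes over 64 s, if anything falls off the work surface, if the arm or the gripper's body presses on something with over 40 N, if the wrist force passes 120 N, or if a joint passes its speed limit or range.

### The arm

A 6-joint arm with a two-finger parallel gripper is mounted at the origin on a cart in front of the work surface, level with it; the furniture and walls round the work are solid. World frame = base frame: x ahead of the robot, y to its left, z up, the work surface at z = 0. Lengths are in mm, angles in rad, forces in N, time in s.
With the tool pointing down it reaches from about 275 to 825 mm from the base axis. Payload 4.9 kg.
Tool frame: the origin (TCP) lies between the finger pads; the fingertips stand 25 mm ahead of it and the grasp point (between the pads) lies 6 mm ahead of it; z points along the fingers, y is the line along which they close (so a half turn about z gives the same grasp; the last joint's range is limited). The gripper opens to 85 mm and grips with 20 to 120 N. Pads are 22 mm wide; open, the fingers measure 114 mm over their backs; the gripper's body (76 mm by 85 mm) begins 54 mm behind the grasp point. The pads swing forward as they close: fully open they stand 13 mm farther back than shut.
Start: joints at [-1.44, 0.326, -0.193, 1.052, 0, 1.437], TCP at [143.955, -530.844, 256.281] pointing down, gripper open.
Joint ranges: [-2.65, 2.65], [-0.97, 1.79], [-1.3, 1.35], [-1.93, 2.1], [-1.47, 1.37], [-3.14, 3.14]. Speed limits (rad/s): [2.57, 2.57, 3.14, 3.14, 3.14, 3.14].

### API

Orientations are given as a rotation vector (axis times angle).
In Python, from plant import ctrl gives the robot as it stands. The module is installed in compiled form; this text tells all that it offers.
- The arm moves only by the tool jog_arm, never from a script. Its argument "increments" is a list of rows, each an object of numbers: "dx", "dy", "dz": the shift along the tool's x, y, z each as a share of 0.2 m, from -1 to 1; "twist": the turn about the tool's z as a share of 2 rad, from -1 to 1. A call has 1 to 10 rows; each row shifts and turns the commanded pose from where the row before left it, along the tool's axes as they then stand; what a row does not reach is not made up. A row lasts 1/10 s, in which the tool goes at most 50 mm and 8.59 degrees, less where a joint would pass 70% of its speed; a pose out of reach is approached as far as the arm can. A call with a number of a shift or a turn outside -1 to 1 is refused whole. A call with a gripper value outside its range is refused whole. "claw" is the opening, from -1 (shut) to 1 (fully open), set as the call begins (left out, the last holds). The fingers move at their own pace and stop on an object; "newtons" is the grip in N (left out, the last holds). Time passes only in rows, so rows that do not move let the fingers close. It gives the time, the measured TCP pose, the force, the opening and the grip force at its end, in the units of the state.
- ctrl.get_obs(): the state, without advancing time (a new reading comes with each control period).
- ctrl.capture(name): name is "side" or "top"; returns a dict with "img" (420x560x3 uint8, red, green, blue), "range_z" (420x560 float32, mm along the optical axis (not along the pixel's ray), 0 where there is no reading), "camera_matrix" (3x3 intrinsics, pixels), "extrinsics" (4x4, takes a point from world to camera coordinates). Camera axes: x right, y up, looking along -z (the intrinsics and any distortion apply to the point x, -y, -z); pixel columns grow to the right and rows downward; lengths in mm; the calibration is good to about 2 mm. A picture is of the moment at which its call begins.
- ctrl.sign_off(): hands the job in; it is judged then, once.
Trained networks look in a picture, given as the dict that the camera call returned (one of the last four; its "shot" number tells which), for a name from the list of things; names that differ only in an ending like _2 or _b are one class to them, and where a whole thing is asked for, a point or a joint stands for the part that bears it (a point fixed in the world has none). Each returns a list of dicts, best first, with "p" (0 to 1); they miss things now and then, are a little off and sometimes report something else, mostly with a low value. They report only what shows in the picture. A call takes as long as a camera call. They do not tell look-alikes from the thing itself.
- ctrl.find_in(picture, thing): "bbox" ([left, top, width, height] in pixels, round what is visible of it).
- ctrl.masks_of(picture, thing): "region" (420x560 bool, what is visible of it) and "bbox" ([left, top, width, height] in pixels, round what is visible of it).
The state is a dict: "time_s": time; "qpos": joint angles; "qd": joint speeds; "effort": joint torques, N m; "position": TCP position; "orientation": TCP orientation; "wrist_force": force on the tool from outside, world axes, zero at the start; "torque": the same for the moment, N m; "gripper_width": finger opening in mm; "grip_force": force on a finger pad.
Only numpy, scipy, OpenCV 4.12 (cv2) and the standard library are available. Lean on these libraries where they do the work, as an engineer would, in place of code of your own. Each camera call takes 0.05 s, during which the arm holds its last target. There are 200 camera calls.

## Working session

There is one attempt and no reset: what is moved stays moved. The work goes in short steps, Python scripts to look and compute and a tool call to move; the robot and the scene stay as the last step left them, time stands still between calls to the robot, and variables do not carry over. Pictures are saved under pics/ and viewed, at most 10 in all, crops included, and the job is handed in when it is done.

Besides the shell and the picture viewer there is one more tool, called after "Emit:" as name(argument=value, ...), one argument or row to a line, values as JSON. jog_arm: Moves the arm, as the interface text tells. Its arguments: {"type":"object","properties":{"increments":{"type":"array"},"claw":{"type":"number"},"newtons":{"type":"number"}},"required":["increments"]}

```bash
mkdir -p pics; cat > h.py <<'E'
import numpy as np, cv2
from plant import ctrl
def shot(n,f):
    c=ctrl.capture(n); cv2.imwrite('pics/'+f,c['img'][:,:,::-1]); return c
def pts(c,mask):
    v,u=np.nonzero(mask&(c['range_z']>0)); z=c['range_z'][v,u]
    K=c['camera_matrix']; x=(u-K[0,2])*z/K[0,0]; y=(v-K[1,2])*z/K[1,1]
    P=np.c_[x,-y,-z,np.ones(len(z))]
    return (np.linalg.inv(c['extrinsics'])@P.T).T[:,:3],u,v
E
python3 - <<'E'
from h import *
print(ctrl.get_obs())
for n in('side','top'):
    c=shot(n,n+'0.png'); print(n,c['camera_matrix'].tolist(),np.round(np.linalg.inv(c['extrinsics']),2).tolist())
    for t in('hub_1','glued_jar','mended_tumbler','press','onion','lemon','pepper_mill','foot_1'):
        for r in ctrl.masks_of(c,t)[:3]:
            P,u,v=pts(c,r['region'])
            print(t,round(r['p'],2),r['bbox'],np.round(np.median(P,0)) if len(P) else '', np.round(np.percentile(P,[2,98],axis=0)).tolist() if len(P) else '')
E
```

```text
{'time_s': 0.0, 'qpos': array([-1.44016472e+00,  3.26947082e-01, -1.93568559e-01,  1.05201751e+00,
        1.69567264e-05,  1.43660806e+00]), 'qd': array([-1.16854151e-05,  8.05090746e-04, -3.74063377e-04, -4.11534203e-04,
       -2.05400732e-03, -2.79347774e-04]), 'effort': array([-4.64982634e-06, -4.43393898e+01,  2.62443638e+01,  1.54583825e-02,
       -2.10421513e-04,  4.56747301e-06]), 'position': array([ 143.9057813 , -530.28361693,  255.50588272]), 'orientation': array([-3.11237147e+00, -4.14534317e-01, -3.14697354e-05]), 'wrist_force': array([-0.24881891,  0.06678963, -0.20100713]), 'torque': array([ 0.03345382, -0.02247091,  0.00576973]), 'grip_force': 0.0, 'gripper_width': 85.29540545237161}
side [[484.7264372624629, 0.0, 283.72132107432896], [0.0, 484.7264372624629, 212.10742973461515], [0.0, 0.0, 1.0]] [[-0.9, 0.24, -0.36, -2.37], [-0.43, -0.55, 0.72, 1175.22], [-0.02, 0.8, 0.6, 1031.26], [0.0, 0.0, 0.0, 1.0]]
hub_1 0.79 [294.3, 167.4, 15.8, 11.8] [501.  23. 249.] [[475.0, -7.0, 241.0], [527.0, 49.0, 255.0]]
hub_1 0.77 [269.7, 191.3, 20.5, 14.6] [504. 173. 246.] [[478.0, 
[... 1943 characters left out ...]
27.7, 27.6, 25.4] [474.  23.  90.] [[459.0, -16.0, 23.0], [505.0, 51.0, 114.0]]
mended_tumbler 0.61 [325.5, 229.5, 12.6, 3.6] [486.  20. 140.] [[480.0, 7.0, 136.0], [491.0, 32.0, 147.0]]
press 0.89 [245.0, 198.1, 115.1, 82.1] [491. 104.  27.] [[438.0, -54.0, 9.0], [545.0, 240.0, 254.0]]
onion 0.86 [391.8, 224.9, 22.7, 24.5] [ 453. -200.   50.] [[426.0, -252.0, -1.0], [490.0, -171.0, 69.0]]
lemon 0.64 [197.8, 238.3, 17.3, 26.2] [553. 361.  49.] [[524.0, 337.0, 32.0], [589.0, 386.0, 60.0]]
pepper_mill 0.69 [163.2, 243.2, 26.6, 32.0] [526. 437.  96.] [[514.0, 416.0, 4.0], [556.0, 465.0, 167.0]]
foot_1 0.37 [271.6, 237.8, 16.3, 8.7] [491. 166. 137.] [[485.0, 150.0, 126.0], [498.0, 183.0, 143.0]]
```

```bash
python3 - <<'E'
import cv2,numpy as np
a=cv2.imread('pics/side0.png')[140:320,190:370]; b=cv2.imread('pics/top0.png')[170:350,150:420]
r=lambda i:cv2.resize(i,None,fx=2.2 if i is b else 2.2,fy=3,interpolation=cv2.INTER_CUBIC)
a=cv2.resize(a,(400,400));b=cv2.resize(b,(400,267)); b=cv2.copyMakeBorder(b,0,133,0,0,0)
cv2.imwrite('pics/both.png',np.hstack([a,b]))
E
```

```text
(no output)
```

View pics/both.png

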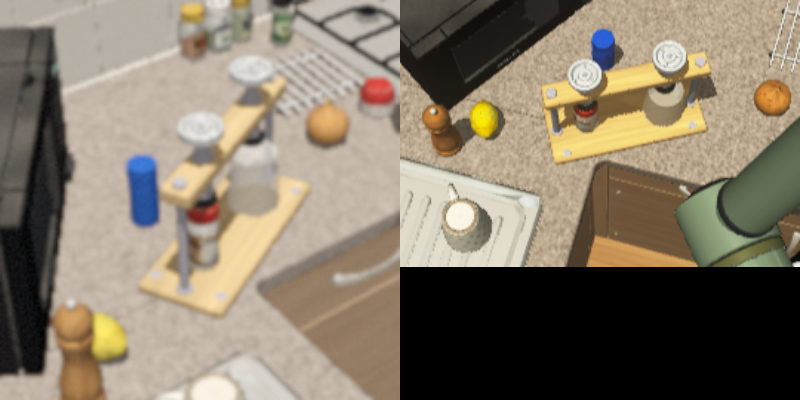

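```bash
python3 - <<'E'
from h import *
for n in('side','top'):
    c=ctrl.capture(n)
    for r in ctrl.masks_of(c,'hub_1')[:2]:
        P,u,v=pts(c,r['region']); z=np.percentile(P[:,2],90)
        T=P[(P[:,2]>z-7)]
        (cx,cy),rad=cv2.minEnclosingCircle(T[:,:2].astype(np.float32))
        print(n,'top z',np.median(T[:,2]),np.percentile(P[:,2],[50,80,90,97]),'circle',cx,cy,rad)
    # press frame: base pts
    for r in ctrl.masks_of(c,'press')[:1]:
        P,u,v=pts(c,r['region']); B=P[(P[:,2]>10)&(P[:,2]<26)]
        print('base',cv2.minAreaRect(B[:,:2].astype(np.float32)),np.median(B[:,2]))
E
```

```text
side top z 250.09093788949463 [248.94932047 251.86591828 252.68932829 254.10985703] circle 501.3876953125 20.109020233154297 31.4420166015625
side top z 247.38599587604904 [246.19517974 249.22453624 250.20536245 251.04963537] circle 508.48175048828125 167.0548858642578 34.201595306396484
base ((514.4744262695312, -42.333984375), (157.42015075683594, 600.6782836914062), 4.313672065734863) 15.865483970901039
top top z 251.99734616788737 [250.71334862 253.91396833 255.16252297 257.30990569] circle 499.864501953125 15.770476341247559 30.661367416381836
top top z 249.75199398525342 [ 30.62902245 200.50587814 248.16993283 252.87310868] circle 502.6717529296875 91.75394439697266 104.1945571899414
base ((534.82421875, 91.36756896972656), (307.51861572265625, 197.6211700439453), 88.46697235107422) 17.59883870379599
```

The pictures show the red-capped jar under the left wheel (side crop about 205,225; wheel 1 at about 502,167 mm). The tumbler is under the right wheel (side crop about 255,175; wheel 2 at about 500,17 mm). The blue look-alike stands behind the press. I'll start with wheel 2.

Emit:
jog_arm(
  increments=[
    {"dz":-0.035,"twist":-0.05},
    {"dz":-0.035,"twist":-0.05},
    {"dz":-0.035,"twist":-0.05},
    {"dz":-0.035,"twist":-0.05},
    {"dz":-0.035,"twist":-0.05},
    {"dz":-0.035,"twist":-0.05},
    {"dz":-0.035,"twist":-0.05},
    {"dz":-0.035,"twist":-0.05},
    {"dz":-0.035,"twist":-0.05},
    {"dz":-0.035,"twist":-0.05},
  ],
  claw=1,
  newtons=80,
)

```text
validation failed for argument at $.in...
```

```bash
cat >> h.py <<'E'
from scipy.spatial.transform import Rotation as Ro
def to(g):
    o=ctrl.get_obs(); R=Ro.from_rotvec(o['orientation']).as_matrix(); d=R.T@(np.array(g)-o['position'])
    print('t',o['time_s'],'pos',o['position'].round(1),'yaw',np.arctan2(R[1,0],R[0,0]).round(3),'q',o['qpos'].round(2),'shares',(d/200).round(4),'F',o['wrist_force'].round(1),'T',o['torque'].round(2),'w',o['gripper_width'],o['grip_force'])
E
python3 -c "
from h import *; to((500,17,325))"
```

```text
t 1.2 pos [ 143.9 -530.8  256.3] yaw 0.265 q [-1.44  0.33 -0.19  1.05 -0.    1.44] shares [ 2.435  -2.178  -0.3436] F [ 0.8 -0.3 -0.2] T [ 0.01 -0.   -0.02] w 85.44439583690918 0.0
```

Emit:
jog_arm(
  increments=[
    {"dx":0,"dy":0,"dz":-0.035,"twist":-0.05},
    {"dx":0,"dy":0,"dz":-0.035,"twist":-0.05},
    {"dx":0,"dy":0,"dz":-0.035,"twist":-0.05},
    {"dx":0,"dy":0,"dz":-0.035,"twist":-0.05},
    {"dx":0,"dy":0,"dz":-0.035,"twist":-0.05},
    {"dx":0,"dy":0,"dz":-0.035,"twist":-0.05},
    {"dx":0,"dy":0,"dz":-0.035,"twist":-0.05},
    {"dx":0,"dy":0,"dz":-0.035,"twist":-0.05},
    {"dx":0,"dy":0,"dz":-0.035,"twist":-0.05},
    {"dx":0,"dy":0,"dz":-0.035,"twist":-0.05},
  ],
  claw=1,
  newtons=80,
)

```text
time_s: 2.2
position: [143.9, -530.8, 326.6]
orientation: [-2.53, -1.862, -0.0]
wrist_force: [0.6, -0.3, -0.1]
gripper_width: 85.6
grip_force: 0.0
```

```bash
python3 -c "
from h import *; to((500,17,325))"
```

```text
t 2.2 pos [ 143.9 -530.8  326.6] yaw 1.269 q [-1.44  0.29 -0.06  1.22  0.    0.43] shares [3.1445 0.8853 0.008 ] F [ 0.6 -0.3 -0.1] T [ 0.   -0.01  0.03] w 85.59157348071766 0.0
```

Emit:
jog_arm(
  increments=[
    {"dx":0.157,"dy":0.044,"dz":0,"twist":0},
    {"dx":0.157,"dy":0.044,"dz":0,"twist":0},
    {"dx":0.157,"dy":0.044,"dz":0,"twist":0},
    {"dx":0.157,"dy":0.044,"dz":0,"twist":0},
    {"dx":0.157,"dy":0.044,"dz":0,"twist":0},
    {"dx":0.157,"dy":0.044,"dz":0,"twist":0},
    {"dx":0.157,"dy":0.044,"dz":0,"twist":0},
    {"dx":0.157,"dy":0.044,"dz":0,"twist":0},
    {"dx":0.157,"dy":0.044,"dz":0,"twist":0},
    {"dx":0.157,"dy":0.044,"dz":0,"twist":0},
  ],
)

```text
time_s: 3.2
position: [323.0, -256.8, 326.5]
orientation: [2.534, 1.856, 0.0]
wrist_force: [-0.3, -0.3, 0.4]
gripper_width: 85.6
grip_force: 0.0
```

Emit:
jog_arm(
  increments=[
    {"dx":0.157,"dy":0.044,"dz":0,"twist":0},
    {"dx":0.157,"dy":0.044,"dz":0,"twist":0},
    {"dx":0.157,"dy":0.044,"dz":0,"twist":0},
    {"dx":0.157,"dy":0.044,"dz":0,"twist":0},
    {"dx":0.157,"dy":0.044,"dz":0,"twist":0},
    {"dx":0.157,"dy":0.044,"dz":0,"twist":0},
    {"dx":0.157,"dy":0.044,"dz":0,"twist":0},
    {"dx":0.157,"dy":0.044,"dz":0,"twist":0},
    {"dx":0.157,"dy":0.044,"dz":0,"twist":0},
    {"dx":0.1,"dy":0.03,"dz":0,"twist":0},
    {"dx":0,"dy":0,"dz":0,"twist":0},
  ],
)

```text
validation failed for argument at $.in...
```

```bash
python3 -c "
from h import *; to((500,17,249))"
```

```text
t 3.2 pos [ 323.  -256.8  326.5] yaw 1.265 q [-0.85  0.02 -0.38  1.16  0.    1.03] shares [1.5722 0.4308 0.3872] F [-0.3 -0.3  0.4] T [-0.03 -0.05  0.03] w 85.58422724871748 0.0
```

Emit:
jog_arm(
  increments=[
    {"dx":0.157,"dy":0.043,"dz":0,"twist":0},
    {"dx":0.157,"dy":0.043,"dz":0,"twist":0},
    {"dx":0.157,"dy":0.043,"dz":0,"twist":0},
    {"dx":0.157,"dy":0.043,"dz":0,"twist":0},
    {"dx":0.157,"dy":0.043,"dz":0,"twist":0},
    {"dx":0.157,"dy":0.043,"dz":0,"twist":0},
    {"dx":0.157,"dy":0.043,"dz":0,"twist":0},
    {"dx":0.157,"dy":0.043,"dz":0,"twist":0},
    {"dx":0.157,"dy":0.043,"dz":0,"twist":0},
    {"dx":0.157,"dy":0.043,"dz":0,"twist":0},
  ],
)

```text
time_s: 4.2
position: [499.7, 16.9, 326.4]
orientation: [2.534, 1.857, 0.0]
wrist_force: [0.0, -1.5, -0.3]
gripper_width: 85.7
grip_force: 0.0
```

```bash
python3 -c "
from h import *; to((500,17,249))
c=shot('side','s1.png');d=shot('top','t1.png')
a=cv2.resize(c['img'][110:260,220:370,::-1],(390,390));b=cv2.resize(d['img'][150:270,240:390,::-1],(400,320))
cv2.imwrite('pics/b1.png',np.hstack([cv2.resize(a,(390,390)),cv2.copyMakeBorder(b,0,70,0,0,0)]))"
```

```text
t 4.2 pos [499.7  16.9 326.4] yaw 1.265 q [-0.11  0.19 -0.19  1.19 -0.    1.76] shares [0.0011 0.0013 0.3869] F [ 0.  -1.5 -0.3] T [-0.02 -0.02 -0.04] w 85.6665606179239 0.0
```

View pics/b1.png

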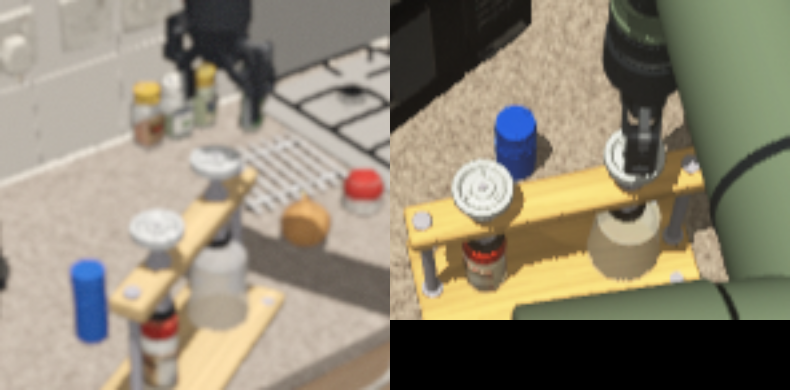

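Emit:
jog_arm(
  increments=[
    {"dx":0,"dy":0,"dz":0.04,"twist":0},
    {"dx":0,"dy":0,"dz":0.04,"twist":0},
    {"dx":0,"dy":0,"dz":0.04,"twist":0},
    {"dx":0,"dy":0,"dz":0.04,"twist":0},
    {"dx":0,"dy":0,"dz":0.04,"twist":0},
    {"dx":0,"dy":0,"dz":0.04,"twist":0},
    {"dx":0,"dy":0,"dz":0.04,"twist":0},
    {"dx":0,"dy":0,"dz":0.04,"twist":0},
    {"dx":0,"dy":0,"dz":0.04,"twist":0},
    {"dx":0,"dy":0,"dz":0.035,"twist":0},
  ],
)

```text
time_s: 5.3
position: [499.0, 15.6, 246.5]
orientation: [-2.534, -1.857, 0.0]
wrist_force: [0.0, -0.9, -0.1]
gripper_width: 85.6
grip_force: 0.0
```

Emit:
jog_arm(
  increments=[
    {"dx":0,"dy":0,"dz":0,"twist":0},
    {"dx":0,"dy":0,"dz":0,"twist":0},
    {"dx":0,"dy":0,"dz":0,"twist":0},
    {"dx":0,"dy":0,"dz":0,"twist":0},
    {"dx":0,"dy":0,"dz":0,"twist":0},
  ],
  claw=-0.1,
  newtons=40,
)

```text
time_s: 5.8
position: [502.4, 14.5, 248.9]
orientation: [2.53, 1.853, 0.007]
wrist_force: [6.9, -3.1, -0.8]
gripper_width: 58.4
grip_force: 44.0
```

```bash
python3 -c "
from h import *; to((500,17,249))"
```

```text
t 5.8 pos [502.4  14.5 248.9] yaw 1.264 q [-0.12  0.24 -0.33  0.99 -0.    1.76] shares [ 0.0082 -0.0152 -0.0008] F [ 6.9 -3.1 -0.8] T [-0.57 -1.29  0.04] w 58.425744222185976 43.962351943428075
```

Emit:
jog_arm(
  increments=[
    {"dx":0,"dy":0.015,"dz":-0.01,"twist":0},
    {"dx":0,"dy":0,"dz":0,"twist":0},
    {"dx":0,"dy":0,"dz":0,"twist":0},
  ],
  newtons=80,
)

```text
time_s: 6.1
position: [502.5, 14.5, 249.3]
orientation: [2.533, 1.856, 0.001]
wrist_force: [3.4, -0.6, -6.0]
gripper_width: 57.3
grip_force: 88.1
```

```bash
python3 -c "
from h import *; to((500,17,249))"
```

```text
t 6.1 pos [502.5  14.5 249.3] yaw 1.265 q [-0.12  0.24 -0.33  1.   -0.    1.76] shares [ 0.0083 -0.0158  0.0013] F [ 3.4 -0.6 -6. ] T [-0.33 -1.12  0.01] w 57.32000565621439 88.12044172023889
```

Emit:
jog_arm(
  increments=[
    {"dx":0,"dy":0,"dz":-0.002,"twist":-0.05},
    {"dx":0,"dy":0,"dz":-0.002,"twist":-0.05},
    {"dx":0,"dy":0,"dz":-0.002,"twist":-0.05},
    {"dx":0,"dy":0,"dz":-0.002,"twist":-0.05},
    {"dx":0,"dy":0,"dz":-0.002,"twist":-0.05},
    {"dx":0,"dy":0,"dz":-0.002,"twist":-0.05},
  ],
)

```text
time_s: 6.7
position: [503.2, 14.5, 251.6]
orientation: [1.867, 2.524, 0.002]
wrist_force: [7.0, -2.3, -8.4]
gripper_width: 57.5
grip_force: 87.8
```

```bash
python3 -c "
from h import *; to((500,17,249))"
```

```text
t 6.7 pos [503.2  14.5 251.6] yaw 1.868 q [-0.12  0.24 -0.32  1.    0.    1.16] shares [ 0.0168 -0.0117  0.013 ] F [ 7.  -2.3 -8.4] T [-0.17 -1.65 -0.27] w 57.51064939322558 87.83461600192823
```

Emit:
jog_arm(
  increments=[
    {"dx":0,"dy":0,"dz":-0.002,"twist":-0.05},
    {"dx":0,"dy":0,"dz":-0.002,"twist":-0.05},
    {"dx":0,"dy":0,"dz":-0.002,"twist":-0.05},
    {"dx":0,"dy":0,"dz":-0.002,"twist":-0.05},
    {"dx":0,"dy":0,"dz":-0.002,"twist":-0.05},
    {"dx":0,"dy":0,"dz":-0.002,"twist":-0.05},
    {"dx":0,"dy":0,"dz":-0.002,"twist":-0.05},
    {"dx":0,"dy":0,"dz":-0.002,"twist":-0.05},
  ],
)

```text
time_s: 7.5
position: [503.9, 15.1, 254.7]
orientation: [0.736, 3.051, 0.004]
wrist_force: [9.6, 0.2, -10.8]
gripper_width: 56.9
grip_force: 87.6
```

```bash
python3 -c "
from h import *; to((500,17,249))"
```

```text
t 7.5 pos [503.9  15.1 254.7] yaw 2.668 q [-0.12  0.24 -0.32  1.01  0.    0.36] shares [ 0.0216 -0.0003  0.0283] F [  9.6   0.2 -10.8] T [ 0.29 -1.92 -0.27] w 56.924545554807814 87.64524830330629
```

Emit:
jog_arm(
  increments=[
    {"dx":0,"dy":0,"dz":-0.002,"twist":-0.05},
    {"dx":0,"dy":0,"dz":-0.002,"twist":-0.05},
  ],
)

```text
time_s: 7.7
position: [503.9, 15.3, 255.4]
orientation: [0.427, 3.109, 0.004]
wrist_force: [10.7, 0.8, -12.0]
gripper_width: 57.1
grip_force: 87.6
```

```bash
python3 -c "
from h import *; to((500,17,249))"
```

```text
t 7.7 pos [503.9  15.3 255.4] yaw 2.869 q [-0.12  0.24 -0.31  1.01  0.    0.16] shares [0.0214 0.0029 0.0322] F [ 10.7   0.8 -12. ] T [ 0.47 -1.96 -0.19] w 57.07909072464454 87.61041386635043
```

Emit:
jog_arm(
  increments=[
    {"dx":-0.015,"dy":0,"dz":0.012,"twist":-0.05},
    {"dx":0,"dy":0,"dz":-0.002,"twist":-0.05},
    {"dx":0,"dy":0,"dz":-0.002,"twist":-0.05},
  ],
)

```text
time_s: 8.0
position: [503.7, 15.5, 255.2]
orientation: [0.036, -3.14, -0.008]
wrist_force: [-2.4, 5.5, 10.1]
gripper_width: 57.4
grip_force: 86.3
```

```bash
python3 -c "
from h import *; to((500,17,249))"
```

```text
t 8.0 pos [503.7  15.5 255.2] yaw -3.119 q [-0.12  0.24 -0.31  1.02  0.   -0.14] shares [0.018  0.0076 0.0311] F [-2.4  5.5 10.1] T [ 1.24  0.42 -2.34] w 57.35588619059328 86.28737742779776
```

Emit:
jog_arm(
  increments=[
    {"dx":0,"dy":0,"dz":-0.002,"twist":-0.05},
    {"dx":0,"dy":0,"dz":-0.002,"twist":-0.05},
  ],
)

```text
time_s: 8.2
position: [503.9, 15.6, 255.3]
orientation: [0.347, -3.122, -0.008]
wrist_force: [-3.9, 6.7, 0.3]
gripper_width: 57.3
grip_force: 90.2
```

```bash
python3 -c "
from h import *; to((500,17,249))"
```

```text
t 8.2 pos [503.9  15.6 255.3] yaw -2.92 q [-0.12  0.24 -0.31  1.02  0.01 -0.34] shares [0.0173 0.0108 0.0318] F [-3.9  6.7  0.3] T [ 1.14  1.38 -2.68] w 57.32701135272201 90.23821430409043
```

Emit:
jog_arm(
  increments=[
    {"dx":0,"dy":0,"dz":0,"twist":0.05},
    {"dx":0,"dy":0,"dz":0,"twist":0},
    {"dx":0,"dy":0,"dz":0,"twist":0},
    {"dx":0,"dy":0,"dz":0,"twist":0},
    {"dx":0,"dy":0,"dz":0,"twist":0},
    {"dx":0,"dy":0,"dz":-0.08,"twist":0},
    {"dx":0,"dy":0,"dz":-0.08,"twist":0},
    {"dx":0,"dy":0,"dz":-0.08,"twist":0},
    {"dx":0,"dy":0,"dz":-0.08,"twist":0},
  ],
  claw=1,
)

```text
time_s: 9.1
position: [504.7, 13.9, 319.5]
orientation: [0.194, -3.135, -0.0]
wrist_force: [0.9, -0.1, 0.7]
gripper_width: 85.3
grip_force: 0.0
```

```bash
python3 -c "
from h import *; to((505.5,165,319))
for n in('side','top'):
    c=ctrl.capture(n)
    for r in ctrl.masks_of(c,'hub_1')[:2]:
        P,u,v=pts(c,r['region']); P=P[P[:,2]>230]
        print(n,np.median(P,0).round(1),np.percentile(P[:,2],[80,90,97]).round(1),len(P))
"
```

```text
t 9.1 pos [504.7  13.9 319.5] yaw -3.018 q [-0.12  0.21 -0.19  1.17  0.   -0.24] shares [-0.0972  0.7495  0.0026] F [ 0.9 -0.1  0.7] T [-0.04  0.02 -0.04] w 85.28706890394746 0.0
side [500.5  24.9 255.3] [257.8 259.1 260. ] 208
side [504.3 172.1 246.1] [248.8 249.7 250.9] 271
top [502.9 166.7 248.1] [251.  252.3 253.9] 424
top [499.   17.1 257.3] [260.4 262.  263.7] 415
```

Emit:
jog_arm(
  increments=[
    {"dx":-0.01,"dy":0.075,"dz":0,"twist":0},
    {"dx":-0.01,"dy":0.075,"dz":0,"twist":0},
    {"dx":-0.01,"dy":0.075,"dz":0,"twist":0},
    {"dx":-0.01,"dy":0.075,"dz":0,"twist":0},
    {"dx":-0.01,"dy":0.075,"dz":0,"twist":0},
    {"dx":-0.01,"dy":0.075,"dz":0,"twist":0},
    {"dx":-0.01,"dy":0.075,"dz":0,"twist":0},
    {"dx":-0.01,"dy":0.075,"dz":0,"twist":0},
    {"dx":-0.01,"dy":0.075,"dz":0,"twist":0},
    {"dx":-0.01,"dy":0.075,"dz":0,"twist":0},
  ],
)

```text
time_s: 10.3
position: [506.2, 166.5, 318.9]
orientation: [-0.194, 3.136, -0.0]
wrist_force: [0.6, 0.3, 0.2]
gripper_width: 85.4
grip_force: 0.0
```

Emit:
jog_arm(
  increments=[
    {"dx":0,"dy":0,"dz":0,"twist":-0.07},
    {"dx":0,"dy":0,"dz":0.02,"twist":-0.07},
    {"dx":0,"dy":0,"dz":0.04,"twist":-0.07},
    {"dx":0,"dy":0,"dz":0.04,"twist":0},
    {"dx":0,"dy":0,"dz":0.04,"twist":0},
    {"dx":0,"dy":0,"dz":0.04,"twist":0},
    {"dx":0,"dy":0,"dz":0.04,"twist":0},
    {"dx":0,"dy":0,"dz":0.04,"twist":0},
    {"dx":0,"dy":0,"dz":0.04,"twist":0},
    {"dx":0,"dy":0,"dz":0.04,"twist":0},
  ],
)

```text
time_s: 11.3
position: [506.2, 165.1, 250.2]
orientation: [0.842, -3.027, -0.0]
wrist_force: [0.4, 0.5, -0.2]
gripper_width: 85.4
grip_force: 0.0
```

```bash
python3 -c "
from h import *; to((505.5,165,246))"
```

```text
t 11.3 pos [506.2 165.1 250.2] yaw -2.599 q [ 0.18  0.3  -0.25  1.02  0.   -0.37] shares [0.0033 0.0013 0.021 ] F [ 0.4  0.5 -0.2] T [-0.   -0.03  0.01] w 85.44709793245977 0.0
```

Emit:
jog_arm(
  increments=[
    {"dx":0,"dy":0,"dz":0.015,"twist":0},
    {"dx":0,"dy":0,"dz":0,"twist":0},
  ],
)

```text
time_s: 11.5
position: [505.9, 165.1, 247.3]
orientation: [0.842, -3.026, -0.0]
wrist_force: [0.7, 0.7, 0.4]
gripper_width: 85.4
grip_force: 0.0
```

Emit:
jog_arm(
  increments=[
    {"dx":0,"dy":0,"dz":0,"twist":0},
    {"dx":0,"dy":0,"dz":0,"twist":0},
    {"dx":0,"dy":0,"dz":0,"twist":0},
    {"dx":0,"dy":0,"dz":0,"twist":0},
    {"dx":0,"dy":0,"dz":0,"twist":0},
  ],
  claw=-0.1,
  newtons=80,
)

```text
time_s: 12.0
position: [506.6, 165.2, 248.9]
orientation: [-0.842, 3.025, -0.0]
wrist_force: [-0.8, -0.3, 5.7]
gripper_width: 57.4
grip_force: 84.9
```

```bash
python3 -c "
from h import *; to((505.5,165,246))"
```

```text
t 12.0 pos [506.6 165.2 248.9] yaw -2.598 q [ 0.18  0.3  -0.25  1.02 -0.   -0.37] shares [0.0051 0.002  0.0145] F [-0.8 -0.3  5.7] T [-0.13  0.31  0.03] w 57.433977227889834 84.85062641033437
```

Emit:
jog_arm(
  increments=[
    {"dx":0,"dy":0,"dz":-0.002,"twist":-0.055},
    {"dx":0,"dy":0,"dz":-0.002,"twist":-0.055},
    {"dx":0,"dy":0,"dz":-0.002,"twist":-0.055},
    {"dx":0,"dy":0,"dz":-0.002,"twist":-0.055},
    {"dx":0,"dy":0,"dz":-0.002,"twist":-0.055},
    {"dx":0,"dy":0,"dz":-0.002,"twist":-0.055},
    {"dx":0,"dy":0,"dz":-0.002,"twist":-0.055},
    {"dx":0,"dy":0,"dz":-0.002,"twist":-0.055},
    {"dx":0,"dy":0,"dz":-0.002,"twist":-0.055},
    {"dx":0,"dy":0,"dz":-0.002,"twist":-0.055},
  ],
)

```text
time_s: 13.0
position: [507.3, 164.8, 253.1]
orientation: [-2.303, 2.135, -0.004]
wrist_force: [0.8, -0.7, 5.9]
gripper_width: 57.0
grip_force: 84.9
```

```bash
python3 -c "
from h import *; to((505.5,165,246))"
```

```text
t 13.0 pos [507.3 164.8 253.1] yaw -1.495 q [ 0.18  0.3  -0.24  1.03 -0.   -1.47] shares [-0.0017  0.009   0.0355] F [ 0.8 -0.7  5.9] T [-0.31  0.07 -0.26] w 56.963690748291484 84.87001748930197
```

Emit:
jog_arm(
  increments=[
    {"dx":0,"dy":0,"dz":-0.002,"twist":-0.055},
    {"dx":0,"dy":0,"dz":-0.002,"twist":-0.055},
    {"dx":0,"dy":0,"dz":-0.002,"twist":-0.055},
    {"dx":0,"dy":0,"dz":-0.002,"twist":-0.055},
    {"dx":0,"dy":0,"dz":-0.002,"twist":-0.055},
    {"dx":0,"dy":0,"dz":-0.002,"twist":-0.055},
    {"dx":0,"dy":0,"dz":-0.002,"twist":-0.055},
    {"dx":0,"dy":0,"dz":-0.002,"twist":-0.055},
  ],
)

```text
time_s: 13.8
position: [507.9, 165.1, 256.5]
orientation: [-2.993, 0.95, -0.006]
wrist_force: [1.9, -0.2, 5.0]
gripper_width: 57.0
grip_force: 84.8
```

```bash
python3 -c "
from h import *; to((505.5,165,246))"
```

```text
t 13.8 pos [507.9 165.1 256.5] yaw -0.615 q [ 0.18  0.29 -0.24  1.03 -0.   -2.35] shares [-0.0094  0.0075  0.0523] F [ 1.9 -0.2  5. ] T [-0.08 -0.25 -0.29] w 57.01450754446545 84.8161745496327
```

Emit:
jog_arm(
  increments=[
    {"dx":0,"dy":0,"dz":-0.001,"twist":-0.03},
    {"dx":0,"dy":0,"dz":-0.001,"twist":-0.03},
    {"dx":0,"dy":0,"dz":-0.001,"twist":-0.03},
    {"dx":0,"dy":0,"dz":-0.001,"twist":-0.03},
    {"dx":0,"dy":0,"dz":0,"twist":0},
  ],
)

```text
time_s: 14.3
position: [508.0, 165.3, 257.4]
orientation: [-3.085, 0.589, -0.007]
wrist_force: [2.3, -0.2, 5.1]
gripper_width: 57.6
grip_force: 84.8
```

```bash
python3 -c "
from h import *; to((505.5,165,246))"
```

```text
t 14.3 pos [508.  165.3 257.4] yaw -0.377 q [ 0.18  0.29 -0.24  1.04 -0.   -2.59] shares [-0.0111  0.006   0.0568] F [ 2.3 -0.2  5.1] T [-0.12 -0.27  0.18] w 57.63134501469535 84.84507679240778
```

Emit:
jog_arm(
  increments=[
    {"dx":0,"dy":0,"dz":-0.001,"twist":-0.03},
    {"dx":0,"dy":0,"dz":-0.001,"twist":-0.03},
    {"dx":0,"dy":0,"dz":0,"twist":0},
  ],
)

```text
time_s: 14.6
position: [508.0, 165.4, 257.8]
orientation: [-3.114, 0.403, -0.007]
wrist_force: [2.0, 0.4, 5.4]
gripper_width: 57.1
grip_force: 84.9
```

```bash
python3 -c "
from h import *; to((505.5,165,246))"
```

```text
t 14.6 pos [508.  165.4 257.8] yaw -0.257 q [ 0.18  0.29 -0.24  1.04 -0.   -2.71] shares [-0.0118  0.0053  0.0592] F [2.  0.4 5.4] T [-0.07 -0.27  0.18] w 57.1036543197144 84.8654348461423
```

Emit:
jog_arm(
  increments=[
    {"dx":0,"dy":0,"dz":-0.001,"twist":-0.03},
    {"dx":0,"dy":0,"dz":-0.001,"twist":-0.03},
  ],
)

```text
time_s: 14.8
position: [506.5, 165.6, 257.9]
orientation: [-3.131, 0.223, -0.002]
wrist_force: [-0.4, 2.0, 10.4]
gripper_width: 57.0
grip_force: 84.2
```

```bash
python3 -c "
from h import *; to((505.5,165,246))"
```

```text
t 14.8 pos [506.5 165.6 257.9] yaw -0.142 q [ 0.18  0.29 -0.24  1.04  0.   -2.82] shares [-0.0047  0.004   0.0596] F [-0.4  2.  10.4] T [ 0.31 -0.03 -2.12] w 56.96802278491622 84.20891476543375
```

Emit:
jog_arm(
  increments=[
    {"dx":0,"dy":0,"dz":-0.001,"twist":-0.03},
    {"dx":0,"dy":0,"dz":-0.001,"twist":-0.03},
  ],
)

```text
time_s: 15.0
position: [507.1, 165.5, 258.1]
orientation: [-3.14, 0.031, -0.004]
wrist_force: [0.5, 2.0, 5.6]
gripper_width: 57.1
grip_force: 86.8
```

```bash
python3 -c "
from h import *; to((505.5,165,246))"
```

```text
t 15.0 pos [507.1 165.5 258.1] yaw -0.02 q [ 0.18  0.29 -0.24  1.04  0.   -2.95] shares [-0.0083  0.003   0.0604] F [0.5 2.  5.6] T [ 0.3   0.01 -1.67] w 57.07459060061192 86.80504037998617
```

Emit:
jog_arm(
  increments=[
    {"dx":0,"dy":0,"dz":0,"twist":0.065},
    {"dx":0,"dy":0,"dz":0.0025,"twist":0.065},
    {"dx":0,"dy":0,"dz":0.0025,"twist":0.065},
    {"dx":0,"dy":0,"dz":0.0025,"twist":0.065},
    {"dx":0,"dy":0,"dz":0.0025,"twist":0.065},
    {"dx":0,"dy":0,"dz":0.0025,"twist":0.065},
    {"dx":0,"dy":0,"dz":0.0025,"twist":0.065},
    {"dx":0,"dy":0,"dz":0.0025,"twist":0.065},
    {"dx":0,"dy":0,"dz":0.0025,"twist":0.065},
    {"dx":0,"dy":0,"dz":0.0025,"twist":0.065},
  ],
)

```text
time_s: 16.0
position: [507.2, 165.6, 253.2]
orientation: [-2.477, 1.928, -0.002]
wrist_force: [1.8, 0.9, 1.4]
gripper_width: 57.3
grip_force: 86.2
```

```bash
python3 -c "
from h import *; to((505.5,165,246))"
```

```text
t 16.0 pos [507.2 165.6 253.2] yaw -1.323 q [ 0.18  0.3  -0.24  1.03  0.   -1.64] shares [0.0011 0.0091 0.0359] F [1.8 0.9 1.4] T [ 0.21 -0.2   0.23] w 57.32333376617156 86.21016391203739
```

Emit:
jog_arm(
  increments=[
    {"dx":0,"dy":0,"dz":0.0025,"twist":0.065},
    {"dx":0,"dy":0,"dz":0.0025,"twist":0.065},
    {"dx":0,"dy":0,"dz":0.0025,"twist":0.065},
    {"dx":0,"dy":0,"dz":0.0025,"twist":0.065},
    {"dx":0,"dy":0,"dz":0.0025,"twist":0.065},
    {"dx":0,"dy":0,"dz":0.0025,"twist":0.065},
    {"dx":0,"dy":0,"dz":0.0025,"twist":0.065},
    {"dx":0,"dy":0,"dz":0.0025,"twist":0.065},
    {"dx":0,"dy":0,"dz":0.0025,"twist":0.065},
    {"dx":0,"dy":0,"dz":0.0025,"twist":0.065},
  ],
)

```text
time_s: 17.0
position: [507.3, 165.6, 248.2]
orientation: [-0.805, 3.034, 0.0]
wrist_force: [2.0, 0.4, 1.1]
gripper_width: 57.2
grip_force: 86.2
```

```bash
python3 -c "
from h import *; to((505.5,165,246))"
```

```text
t 17.0 pos [507.3 165.6 248.2] yaw -2.623 q [ 0.18  0.3  -0.25  1.02  0.   -0.34] shares [0.0093 0.0018 0.011 ] F [2.  0.4 1.1] T [ 0.13 -0.2   0.27] w 57.227855704996074 86.21602657134645
```

Emit:
jog_arm(
  increments=[
    {"dx":0,"dy":0,"dz":0.0025,"twist":0.065},
    {"dx":0,"dy":0,"dz":0.0025,"twist":0.065},
    {"dx":0,"dy":0,"dz":0.0025,"twist":0.065},
    {"dx":0,"dy":0,"dz":0.0025,"twist":0.065},
    {"dx":0,"dy":0,"dz":0.0025,"twist":0.065},
    {"dx":0,"dy":0,"dz":0.0025,"twist":0.065},
    {"dx":0,"dy":0,"dz":0.0025,"twist":0.065},
  ],
)

```text
time_s: 17.7
position: [507.3, 165.5, 244.7]
orientation: [0.61, 3.079, 0.002]
wrist_force: [2.1, 1.4, 1.2]
gripper_width: 57.3
grip_force: 86.2
```

```bash
python3 -c "
from h import *; to((505.5,165,246))"
```

```text
t 17.7 pos [507.3 165.5 244.7] yaw 2.75 q [ 0.18  0.3  -0.26  1.01  0.    0.57] shares [ 0.0072 -0.0057 -0.0063] F [2.1 1.4 1.2] T [ 0.09 -0.24  0.24] w 57.287913285898874 86.23994172667153
```

Emit:
jog_arm(
  increments=[
    {"dx":0,"dy":0,"dz":0.0025,"twist":0.065},
    {"dx":0,"dy":0,"dz":0.0025,"twist":0.065},
  ],
)

```text
time_s: 17.9
position: [507.3, 165.5, 243.8]
orientation: [1.004, 2.974, 0.002]
wrist_force: [0.7, 0.4, 2.0]
gripper_width: 57.1
grip_force: 86.3
```

```bash
python3 -c "
from h import *; to((505.5,165,246))"
```

```text
t 17.9 pos [507.3 165.5 243.8] yaw 2.49 q [ 0.18  0.3  -0.26  1.01  0.    0.83] shares [ 0.0054 -0.0074 -0.0112] F [0.7 0.4 2. ] T [ 0.02 -0.19  0.27] w 57.059177062606295 86.26885845791548
```

Emit:
jog_arm(
  increments=[
    {"dx":0,"dy":0,"dz":0.0025,"twist":0.065},
    {"dx":0,"dy":0,"dz":0.0025,"twist":0.065},
  ],
)

```text
time_s: 18.1
position: [507.2, 165.5, 242.8]
orientation: [1.382, 2.819, 0.003]
wrist_force: [1.3, 0.9, 2.3]
gripper_width: 57.1
grip_force: 86.3
```

```bash
python3 -c "
from h import *; to((505.5,165,246))"
```

```text
t 18.1 pos [507.2 165.5 242.8] yaw 2.23 q [ 0.18  0.3  -0.26  1.    0.    1.09] shares [ 0.0033 -0.0084 -0.0161] F [1.3 0.9 2.3] T [ 0.09 -0.13  0.28] w 57.119507443067604 86.29778549191542
```

Emit:
jog_arm(
  increments=[
    {"dx":0,"dy":0,"dz":0.0025,"twist":0.065},
    {"dx":0,"dy":0,"dz":0.0025,"twist":0.065},
  ],
)

```text
time_s: 18.3
position: [507.2, 165.5, 241.8]
orientation: [1.735, 2.617, 0.003]
wrist_force: [1.3, 0.9, 3.1]
gripper_width: 57.1
grip_force: 86.3
```

```bash
python3 -c "
from h import *; to((505.5,165,246))"
```

```text
t 18.3 pos [507.2 165.5 241.8] yaw 1.97 q [ 0.18  0.3  -0.26  1.    0.    1.35] shares [ 0.0011 -0.0088 -0.0208] F [1.3 0.9 3.1] T [ 0.06 -0.03  0.34] w 57.07185008383439 86.32390396669507
```

Emit:
jog_arm(
  increments=[
    {"dx":0,"dy":0,"dz":0.0025,"twist":0.065},
    {"dx":0,"dy":0,"dz":0.0025,"twist":0.065},
  ],
)

```text
time_s: 18.5
position: [507.2, 165.5, 240.9]
orientation: [2.06, 2.37, 0.003]
wrist_force: [1.9, -0.1, 3.7]
gripper_width: 56.9
grip_force: 86.4
```

```bash
python3 -c "
from h import *; to((505.5,165,246))"
```

```text
t 18.5 pos [507.2 165.5 240.9] yaw 1.711 q [ 0.18  0.3  -0.26  1.    0.    1.61] shares [-0.0015 -0.0088 -0.0256] F [ 1.9 -0.1  3.7] T [ 0.08 -0.06  0.37] w 56.886930900029526 86.35463540791534
```

Emit:
jog_arm(
  increments=[
    {"dx":0,"dy":0,"dz":0.0025,"twist":0.065},
    {"dx":0,"dy":0,"dz":0.0025,"twist":0.055},
  ],
)

```text
time_s: 18.7
position: [507.2, 165.5, 240.0]
orientation: [2.329, 2.107, 0.004]
wrist_force: [0.2, 0.6, 4.0]
gripper_width: 57.1
grip_force: 86.5
```

```bash
python3 -c "
from h import *; to((505.5,165,246))
c=shot('side','s2.png');d=shot('top','t2.png')
a=cv2.resize(c['img'][150:280,230:360,::-1],(390,390),interpolation=2);b=cv2.resize(d['img'][190:290,240:340,::-1],(390,390),interpolation=2)
cv2.imwrite('pics/b2.png',np.hstack([a,b]))"
```

```text
t 18.7 pos [507.2 165.5 240. ] yaw 1.471 q [ 0.18  0.31 -0.27  1.    0.    1.85] shares [-0.0034 -0.0081 -0.0301] F [0.2 0.6 4. ] T [0.09 0.04 0.43] w 57.14325169805026 86.46120788063854
```

View pics/b2.png

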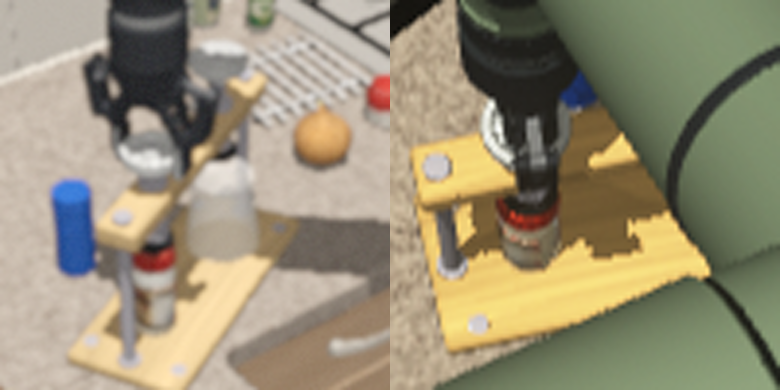

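The pads still hold wheel 1 (left crop about 150,150) and the foot sits on the red cap. Wheel travel says about 18 mm down, but the torque hints at slightly more force. I'll back off 5 mm and sample torque on the way down.

Emit:
jog_arm(
  increments=[
    {"dx":0,"dy":0,"dz":-0.0025,"twist":-0.065},
    {"dx":0,"dy":0,"dz":-0.0025,"twist":-0.065},
    {"dx":0,"dy":0,"dz":-0.0025,"twist":-0.065},
    {"dx":0,"dy":0,"dz":-0.0025,"twist":-0.065},
    {"dx":0,"dy":0,"dz":-0.0025,"twist":-0.065},
    {"dx":0,"dy":0,"dz":-0.0025,"twist":-0.065},
    {"dx":0,"dy":0,"dz":-0.0025,"twist":-0.065},
    {"dx":0,"dy":0,"dz":-0.0025,"twist":-0.065},
    {"dx":0,"dy":0,"dz":-0.0025,"twist":-0.065},
    {"dx":0,"dy":0,"dz":-0.0025,"twist":-0.065},
  ],
)

```text
time_s: 19.8
position: [507.3, 165.5, 244.8]
orientation: [0.561, 3.089, 0.002]
wrist_force: [1.5, 2.2, 3.9]
gripper_width: 57.1
grip_force: 86.4
```

Emit:
jog_arm(
  increments=[
    {"dx":0,"dy":0,"dz":0.001,"twist":0.03},
    {"dx":0,"dy":0,"dz":0.001,"twist":0.03},
  ],
)

```text
time_s: 20.0
position: [507.2, 165.5, 244.4]
orientation: [0.755, 3.047, 0.002]
wrist_force: [1.9, 1.3, 3.4]
gripper_width: 57.1
grip_force: 86.3
```

```bash
cat > r.py <<'E'
from h import *
o=ctrl.get_obs();R=Ro.from_rotvec(o['orientation']).as_matrix()
print('z %.2f yaw %.3f T %.3f Fz %.1f'%(o['position'][2],np.arctan2(R[1,0],R[0,0]),o['torque'][2],o['wrist_force'][2]))
E
python3 r.py
```

```text
z 244.38 yaw 2.656 T 0.235 Fz 3.4
```

Emit:
jog_arm(
  increments=[
    {"dx":0,"dy":0,"dz":0.002,"twist":0.05},
  ],
)

```text
time_s: 20.1
position: [507.2, 165.5, 244.0]
orientation: [0.908, 3.005, 0.002]
wrist_force: [1.5, 1.2, 3.3]
gripper_width: 57.0
grip_force: 86.4
```

```bash
python3 r.py
```

```text
z 243.97 yaw 2.555 T 0.290 Fz 3.3
```

Emit:
jog_arm(
  increments=[
    {"dx":0,"dy":0,"dz":0.002,"twist":0.05},
  ],
)

```text
time_s: 20.2
position: [507.3, 165.5, 243.6]
orientation: [1.058, 2.956, 0.002]
wrist_force: [1.6, 1.0, 3.5]
gripper_width: 57.0
grip_force: 86.4
```

```bash
python3 r.py
```

```text
z 243.63 yaw 2.454 T 0.241 Fz 3.5
```

Emit:
jog_arm(
  increments=[
    {"dx":0,"dy":0,"dz":0.002,"twist":0.05},
  ],
)

```text
time_s: 20.3
position: [507.3, 165.5, 243.3]
orientation: [1.204, 2.899, 0.003]
wrist_force: [1.5, 0.6, 3.9]
gripper_width: 57.1
grip_force: 86.4
```

```bash
python3 r.py
```

```text
z 243.25 yaw 2.354 T 0.278 Fz 3.9
```

Emit:
jog_arm(
  increments=[
    {"dx":0,"dy":0,"dz":0.002,"twist":0.05},
  ],
)

```text
time_s: 20.4
position: [507.2, 165.5, 242.9]
orientation: [1.348, 2.836, 0.003]
wrist_force: [2.1, 0.8, 4.4]
gripper_width: 57.0
grip_force: 86.4
```

```bash
python3 r.py
```

```text
z 242.87 yaw 2.254 T 0.279 Fz 4.4
```

Emit:
jog_arm(
  increments=[
    {"dx":0,"dy":0,"dz":0.002,"twist":0.05},
  ],
)

```text
time_s: 20.5
position: [507.2, 165.5, 242.5]
orientation: [1.488, 2.765, 0.003]
wrist_force: [1.7, 0.5, 4.1]
gripper_width: 56.9
grip_force: 86.5
```

```bash
python3 r.py
```

```text
z 242.51 yaw 2.154 T 0.285 Fz 4.1
```

Emit:
jog_arm(
  increments=[
    {"dx":0,"dy":0,"dz":0.002,"twist":0.05},
  ],
)

```text
time_s: 20.6
position: [507.2, 165.5, 242.1]
orientation: [1.624, 2.687, 0.003]
wrist_force: [1.6, 0.4, 4.6]
gripper_width: 56.7
grip_force: 86.5
```

```bash
python3 r.py
```

```text
z 242.11 yaw 2.054 T 0.297 Fz 4.6
```

Emit:
jog_arm(
  increments=[
    {"dx":0,"dy":0,"dz":0.002,"twist":0.05},
  ],
)

```text
time_s: 20.7
position: [507.2, 165.5, 241.7]
orientation: [1.757, 2.603, 0.003]
wrist_force: [0.9, 1.0, 5.2]
gripper_width: 57.2
grip_force: 86.5
```

```bash
python3 r.py
```

```text
z 241.74 yaw 1.954 T 0.285 Fz 5.2
```

Emit:
jog_arm(
  increments=[
    {"dx":0,"dy":0,"dz":0.002,"twist":0.05},
  ],
)

```text
time_s: 20.8
position: [507.2, 165.5, 241.4]
orientation: [1.884, 2.512, 0.003]
wrist_force: [1.7, 0.5, 5.8]
gripper_width: 56.9
grip_force: 86.5
```

```bash
python3 r.py
```

```text
z 241.40 yaw 1.854 T 0.359 Fz 5.8
```

Emit:
jog_arm(
  increments=[
    {"dx":0,"dy":0,"dz":0.002,"twist":0.05},
  ],
)

```text
time_s: 20.9
position: [507.2, 165.5, 241.0]
orientation: [2.008, 2.414, 0.003]
wrist_force: [1.5, 0.3, 4.7]
gripper_width: 57.3
grip_force: 86.5
```

```bash
python3 r.py
```

```text
z 241.00 yaw 1.754 T 0.335 Fz 4.7
```

The torque samples put contact at TCP z of about 244.2 and the wheel travel at about 244.0, so I'll stop at about 240.2.

Emit:
jog_arm(
  increments=[
    {"dx":0,"dy":0,"dz":0.0018,"twist":0.05},
    {"dx":0,"dy":0,"dz":0.0018,"twist":0.05},
    {"dx":0,"dy":0,"dz":0,"twist":0},
    {"dx":0,"dy":0,"dz":0,"twist":0},
  ],
)

```text
time_s: 21.3
position: [507.2, 165.5, 240.3]
orientation: [2.236, 2.205, 0.004]
wrist_force: [0.9, 1.3, 4.4]
gripper_width: 56.9
grip_force: 86.5
```

```bash
python3 r.py
```

```text
z 240.28 yaw 1.557 T -0.151 Fz 4.4
```

Emit:
jog_arm(
  increments=[
    {"dx":0,"dy":0,"dz":0,"twist":0},
    {"dx":0,"dy":0,"dz":0,"twist":0},
    {"dx":0,"dy":0,"dz":0,"twist":0},
    {"dx":0,"dy":0,"dz":0,"twist":0},
    {"dx":0,"dy":0,"dz":-0.08,"twist":0},
    {"dx":0,"dy":0,"dz":-0.08,"twist":0},
    {"dx":0,"dy":0,"dz":-0.08,"twist":0},
    {"dx":0,"dy":0,"dz":-0.08,"twist":0},
    {"dx":0,"dy":0,"dz":-0.08,"twist":0},
    {"dx":0,"dy":0,"dz":-0.08,"twist":0},
  ],
  claw=1,
)

```text
time_s: 22.3
position: [506.0, 165.1, 335.9]
orientation: [-2.239, -2.204, 0.0]
wrist_force: [0.9, 0.3, -0.4]
gripper_width: 85.5
grip_force: 0.0
```

```bash
python3 - <<'E'
from h import *
to((505,165,300))
for n in('side','top'):
    c=shot(n,n+'3.png')
    for t in('hub_1','glued_jar','mended_tumbler'):
      for r in ctrl.masks_of(c,t)[:2]:
        P,u,v=pts(c,r['region']); print(n,t,round(r['p'],2),np.median(P,0).round(1),np.percentile(P[:,2],[80,90]).round(1),len(P))
a=cv2.imread('pics/side3.png')[150:280,230:360]; b=cv2.imread('pics/top3.png')[190:290,240:340]
cv2.imwrite('pics/b3.png',np.hstack([cv2.resize(i,(390,390),interpolation=2) for i in(a,b)]))
E
```

```text
t 22.3 pos [506.  165.1 335.9] yaw 1.555 q [ 0.18  0.25 -0.09  1.23 -0.    1.76] shares [-0.0006 -0.0051  0.1795] F [ 0.9  0.3 -0.4] T [-0.04 -0.04  0.01] w 85.49262884294373 0.0
side hub_1 0.81 [503.9 172.1 237.5] [240.3 241.1] 218
side hub_1 0.49 [491.7  23.3 255. ] [257.7 259.1] 134
side glued_jar 0.74 [499.  187.2  75.1] [107.  115.7] 388
side glued_jar 0.67 [631.2 115.8  61.8] [100.7 104.4] 457
side mended_tumbler 0.76 [487.8  39.4  73. ] [106.1 108.8] 731
side mended_tumbler 0.74 [533.3 458.   78.8] [144.2 152.8] 909
top hub_1 0.62 [495.6 176.4 239.3] [242.3 243.6] 219
top glued_jar 0.78 [487.3 172.5  78.7] [108.7 118.3] 213
top glued_jar 0.71 [618.1  97.8  79.7] [105.5 107.3] 188
top mended_tumbler 0.4 [486.   49.4  37.9] [49.5 53.7] 33
```

View pics/b3.png

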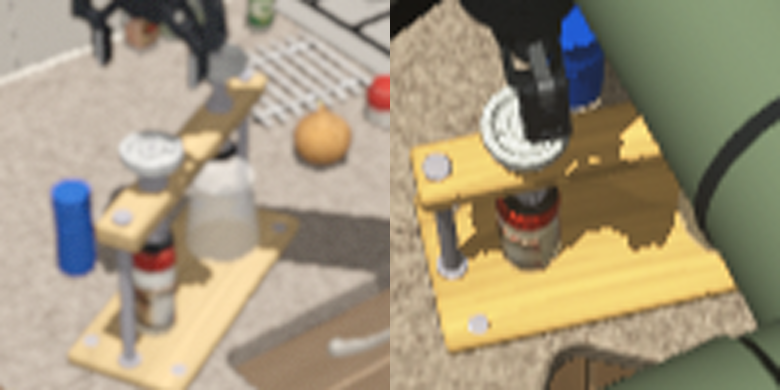

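The gripper is clear and jar and tumbler stand where they were. Wheel 1 (left crop about 150,150) is about 17.7 mm below wheel 2, which is at its stop. Handing in.

```bash
python3 -c "
from plant import ctrl; print(ctrl.sign_off())"
```

```text
the job is handed in; nothing more can be done
None
```

I handed the job in: the jar is under screw 1, with its foot screwed down to about 3.7–4 mm of spring (about 30–32 N, estimated from wheel travel and torque), and screw 2 over the tumbler is up at its stop; the hand-in returned no verdict.

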